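Hang the roll stamp on its sprung balancer hook

ROBOT

A 6-joint arm with a two-finger parallel gripper is mounted at the origin on the work surface. World frame = base frame: x ahead of the robot, y to its left, z up, the work surface at z = 0. Lengths are in mm, angles in degrees, forces in N, time in s.
With the tool pointing down it reaches from about 350 to 850 mm from the base axis. Payload 8.1 kg.
Tool frame: the origin (TCP) lies at the centre of the arm's flange, where the gripper is bolted on; the fingertips stand 173 mm ahead of it and the grasp point (between the pads) lies 155 mm ahead of it; z points along the fingers, y is the line along which they close (so a half turn about z gives the same grasp; the last joint's range is limited). The gripper opens to 85 mm and grips with 20 to 120 N. Pads are 22 mm wide; open, the fingers measure 114 mm over their backs; the gripper's body (76 mm by 85 mm) begins 54 mm behind the grasp point. The pads swing forward as they close: fully open they stand 13 mm farther back than shut.
Start: joints at [66.44, 7.471, 85.268, -0, 87.261, -4.893], TCP at [192.019, 568.45, 404.692] pointing down, gripper open.
Joint ranges: [-169.43, 169.43], [-51.17, 129.36], [1.28, 143.12], [-76.62, 256.62], [0, 156.53], [-152.29, 152.29]. Speed limits (degrees/s): [136.94, 136.94, 159.86, 180, 180, 180].

INTERFACE

Orientations are given as [roll, pitch, yaw] about the fixed x, y, z axes, in that order (R = Rz(yaw) Ry(pitch) Rx(roll)).
In Python, from bench import * gives the robot as it stands.
- The arm moves only by the shell command python3 -m jog 'ROWS' [FORCE]. ROWS is text: rows parted by semicolons, each of 7 numbers parted by spaces: the shift along the tool's x, y, z scaled (see below), then the turn, a rotation vector about the tool's x, y, z scaled (see below), then the closure, from -1 (fully open) to 1 (shut). In form: tx ty tz wx wy wz hand; .... A call has 1 to 5 rows; each row shifts and turns the commanded pose from where the row before left it, along the tool's axes as they then stand; what a row does not reach is not made up. The controller multiplies each number of a shift by 0.1 m and each number of a turn by 60 degrees. A row lasts 1/8 s, in which the tool goes at most 62.5 mm and 10.7 degrees, less where a joint would pass 70% of its speed; a pose out of reach is approached as far as the arm can. A call with a number of a shift or a turn outside -1 to 1 is refused whole. A call with a gripper value outside its range is refused whole. The fingers move at their own pace and stop on an object; FORCE is the grip in N (left out, the last holds). Time passes only in rows, so rows that do not move let the fingers close. It gives the time, the measured TCP pose, the force, the opening and the grip force at its end, in the units of the state.
- sense(): the state, without advancing time (a new reading comes with each control period).
- snapshot(name): name is "scene" or "top"; returns a dict with "img" (480x640x3 uint8, red, green, blue), "fx", "fy", "cx", "cy" (pixels), "extrinsics" (4x4, takes a point from camera to world coordinates). Camera axes: x right, y down, z forward; pixel columns grow to the right and rows downward; lengths in mm; the calibration is good to about 2 mm. A picture is of the moment at which its call begins. There is no depth.
- hand_in(): hands the job in; it is judged then, once.
The state is a dict: "time": time; "joint_pos": joint angles; "qd": joint speeds; "joint_efforts": joint torques, N m; "tool_pos": TCP position; "tcp_rot": TCP orientation; "ft_force": force on the tool from outside, world axes, zero at the start; "wrist_torque": the same for the moment, N m; "finger_gap": finger opening in mm; "grip_force": force on a finger pad.
Only numpy, scipy, OpenCV 4.12 (cv2) and the standard library are available. Lean on these libraries where they do the work, as an engineer would, in place of code of your own. Each camera call takes 0.05 s, during which the arm holds its last target. There are 200 camera calls.

TASK

Take the orange handle, pull the sprung hook down against its spring, and slide it sideways into the bail of the roll stamp, pushing gently (about 10 N at most), until its red gate is felt against its stop, then raise it so that the bail drops into the hook. Keep hold and, without touching the stamp, ease the hook all the way back up, without letting it fly, so that the stamp leaves its holder and hangs quietly on the hook; let go, and leave the jar, cup and bowl alone.

Things in the scene. Friction and masses are not known exactly. Their poses are not given: they have to be found in the camera images.
- gantry: Aluminium gantry fixed on the bench: posts 25 by 30 mm, 520 mm tall at its y = -280 and +280 mm, x = +50 mm, and a beam across at 520 to 555 mm. Origin on the bench straight below the line of the hook's rod when joint trolley is 0; y axis: the way the trolley runs; x away from the robot, z up.
- grip (a point): Centre of the orange pull handle, a block 40 mm (gantry x) by 18 mm (gantry y) by 40 mm high to pinch across gantry y, over a flange 44 mm wide and 6 mm thick. On a bar 130 mm from the hook's rod towards the robot (gantry -x), 50 mm above the seat's height; 320 mm above the bench at home. Handle and hook move as one, up and down and along gantry y, never turning.
- hook_head: Steel J hook of 8 mm round bar in the gantry's y-z plane, axes as the gantry's. Origin on the shank's centre line at the height of the seat's upper surface. The floor, 8 mm thick, runs from the shank to +y; the upturned tip stands at y = 23 to 31 mm and ends 24 mm above the seat surface. Throat 19 mm wide, entered from +y above the tip through the red gate.
- seat (a point): Middle of the hook's seat: on the upper surface of its floor, 13 mm to +y of the shank's centre line. A hung bar 8 mm thick has its centre 4 mm above this height. 270 mm above the bench at home. Axes parallel to the gantry's.
- hook (a joint): How far the hook is pulled down, m: 0 home (top stop), 0.18 at most. The spring always pulls it up: at the handle, net of the hook's own weight, about 7.3 N at home rising to about 11 N at 0.14.
- trolley (a joint): Position of the trolley and hook along gantry y, m, -0.18 to 0.18. It rolls with about 1 N of friction and stays where it is left.
- gate_hinge (a point): Hinge, on the hook, of its red spring gate: a 5 mm rod hinged 62 mm above the seat surface, slanting down to the tip; a bar pushed in from +y above the tip opens it with 2 to 5 N, to a hard stop where it hangs straight down beside the shank; an 8 mm bar is then 13.5 mm from the shank's centre line, 5 mm to spare inside the tip. Snaps shut when the hook is raised until the bar sinks to the seat.
- stamp: Roll stamp, loose, 0.3 to 0.52 kg: steel die 56 mm in diameter and 66 mm high, wooden knob above it to 100 mm, and on top a steel bail, an upright loop of 8 mm round bar in the stamp's x-z plane. Origin at the centre of its underside, z up. It stands loosely in its holder and leans over towards gantry +y by 12 to 50 mm at the bail when pushed, which differs each time.
- bail (a point): Middle of the bail's straight top bar, 165 mm above the stamp's underside (170 mm above the bench as it stands). The bar is 8 mm thick, runs along the stamp's x axis (about gantry x) and is 52 mm long between its uprights; 61 mm of free height lies below it down to the knob.
- holder: White square holder fixed on the bench, 73 mm square outside and 65 mm high on a 110 mm square foot; its well is 61 mm square with a floor 5 mm above the bench. Origin at the centre of its underside. Its grey +y wall is a clamping jaw left 0 to 9 mm slack, so the stamp has unknown play in it. It stands to the +y side of the hook.
- jar_mid (a point): Bystander: jar with red lid, 60 mm across, 85 mm high; centre.
- cup_mid (a point): Bystander: black cup, 72 mm across, 80 mm high; centre.
- bowl_mid (a point): Bystander: amber glass bowl, 110 mm across, 45 mm high; centre.
Mind the look-alikes: they are no part of the job. Of the things shaped like the stamp, the steel one is meant.

How it is judged (in metres and radians):
On the way:
1. with the hook pulled down, the bail lies in the hook's throat, behind the gate (y of bail in the frame of seat between -0.014 and 0.01 m and z of bail in the frame of seat between -0.004 and 0.016 m and value of joint hook above 0.06 m), for 0.2 s.
At the end, for the whole second after the job is handed in: Hook within 12 mm of home; bail in its throat (bar centre within 16 mm above the seat); the stamp hangs clear of the holder, underside over 90 mm above the bench, within 0.25 rad of upright and nearly still (under 0.15 m/s, 1.2 rad/s) (y of bail in the frame of seat between -0.014 and 0.01 m and z of bail in the frame of seat between -0.004 and 0.016 m and value of joint hook below 0.012 m and height (world z) of stamp above 0.09 m and angle between stamp's own z axis and vertical below 0.25 rad and linear speed of stamp below 0.15 m/s and angular speed of stamp below 1.2 rad/s); the robot touches nothing.
It fails at once if the hook and gate press on the stamp with more than 14 N (contact force between hook_head and stamp above 14 N).
It fails at once if the hook flies up faster than 0.4 m/s (velocity of joint hook below -0.4 m/s).
It fails at once if the stamp is gripped or pushed by the robot itself (contact force between any of the fingers, the arm and stamp above 1 N).
It fails at once if the jar, cup or bowl is moved by more than 25 mm (distance of any of jar_mid, cup_mid, bowl_mid from where it was at the start of the episode above 0.025 m).
It also fails if it takes over 61 s, if anything falls off the work surface, if the arm or the gripper's body presses on something with over 40 N, if the wrist force passes 120 N, or if a joint passes its speed limit or range.

## Working session

There is one attempt and no reset: what is moved stays moved. The work goes in short steps, Python scripts to look and compute and a shell command to move; the robot and the scene stay as the last step left them, time stands still between calls to the robot, and variables do not carry over. Pictures are saved under pics/ and viewed, at most 10 in all, crops included, and the job is handed in when it is done.

```bash
ls; mkdir -p pics
python3 - <<'E'
from bench import *
import cv2,numpy as np
s=sense();print({k:np.round(v,3).tolist() for k,v in s.items()})
for n in("scene","top"):
    d=snapshot(n);cv2.imwrite(f"pics/{n}0.png",d["img"][:,:,::-1]);print(n,d["fx"],d["fy"],d["cx"],d["cy"],np.round(d["extrinsics"],4).tolist())
E
```

```text
pics
{'time': 0.0, 'joint_pos': [66.439, 7.517, 85.329, -0.001, 87.261, -4.895], 'qd': [-0.064, 0.098, 0.052, 0.077, -0.023, 0.032], 'joint_efforts': [0.001, -56.936, -50.057, -0.0, 0.014, 0.0], 'tool_pos': [191.942, 568.235, 403.626], 'tcp_rot': [-179.894, -0.008, 161.334], 'ft_force': [-0.264, 0.076, 0.155], 'wrist_torque': [0.017, -0.015, -0.042], 'grip_force': 0.0, 'finger_gap': 85.058}
scene 491.07588811419134 491.07588811419134 324.38804206958997 232.34491201939065 [[-0.3317, 0.616, -0.7145, 1128.2482], [0.9433, 0.209, -0.2577, 194.7547], [-0.0094, -0.7595, -0.6505, 705.1357], [0.0, 0.0, 0.0, 1.0]]
top 552.196641392104 552.196641392104 321.5086423737247 235.49546294379445 [[0.0219, -0.9812, 0.1917, 385.0601], [-0.9998, -0.0218, 0.0027, 15.1887], [0.0015, -0.1917, -0.9814, 1257.7297], [0.0, 0.0, 0.0, 1.0]]
```

View pics/scene0.png

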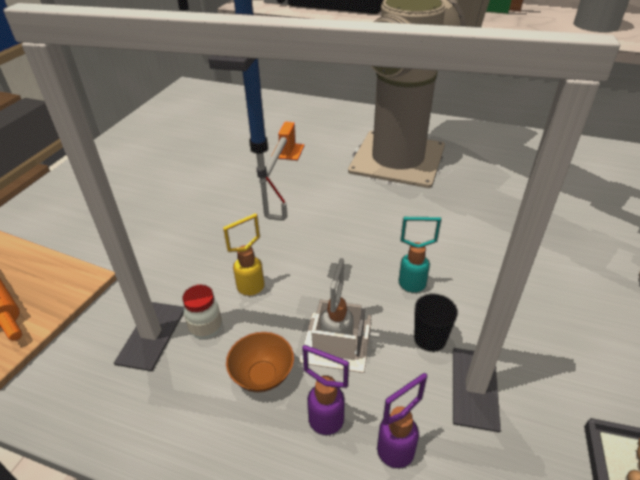

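View pics/top0.png

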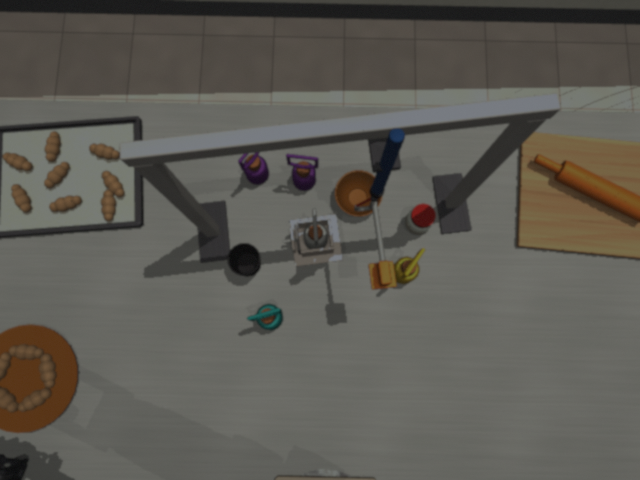

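```bash
cat > h.py <<'E'
import cv2,numpy as np
from bench import *
def ray(d,p):
    E=np.array(d["extrinsics"]);v=E[:3,:3]@[(p[0]-d["cx"])/d["fx"],(p[1]-d["cy"])/d["fy"],1]
    return E[:3,3],v/np.linalg.norm(v)
def onz(d,p,z):
    o,v=ray(d,p);return o+v*(z-o[2])/v[2]
def tri(ds,ps):
    A=np.zeros((3,3));b=np.zeros(3);R=[ray(d,p) for d,p in zip(ds,ps)]
    for o,v in R: M=np.eye(3)-np.outer(v,v);A+=M;b+=M@o
    x=np.linalg.solve(A,b);return x,[np.linalg.norm(np.cross(x-o,v)) for o,v in R]
def proj(d,X):
    E=np.array(d["extrinsics"]);c=E[:3,:3].T@(np.array(X)-E[:3,3]);return np.array([d["fx"]*c[0]/c[2]+d["cx"],d["fy"]*c[1]/c[2]+d["cy"]])
def crop(d,x,y,w,h,k):
    return cv2.resize(d["img"][y:y+h,x:x+w,::-1],None,fx=k,fy=k,interpolation=cv2.INTER_CUBIC)
E
python3 - <<'E'
from h import *
s=snapshot("scene");t=snapshot("top")
a=crop(s,240,110,80,100,5);b=crop(s,295,250,80,120,5)
c=crop(t,280,200,80,75,5);e=crop(t,355,190,80,105,5)
im=np.zeros((1200,1600,3),np.uint8)
A=np.vstack([a[:300],a[300:]])
out=np.zeros((600,800,3),np.uint8)
out[:300,:400]=cv2.resize(crop(s,240,110,75,100,1),None,fx=1,fy=1) if 0 else crop(s,240,115,100,75,4)
out[:300,400:]=crop(s,295,255,100,75,4)
out[300:,:400]=crop(t,275,200,100,75,4)
out[300:,400:]=crop(t,350,225,100,75,4)
cv2.imwrite("pics/c1.png",out)
for d,n in((s,"s"),(t,"t")):
    hsv=cv2.cvtColor(d["img"],cv2.COLOR_RGB2HSV)
    m=cv2.inRange(hsv,(5,170,120),(18,255,255));N,l,st,ce=cv2.connectedComponentsWithStats(m)
    print(n,[(st[i].tolist(),ce[i].round(1).tolist()) for i in range(1,N) if st[i,4]>60])
# beam top edge lines in top view
print([onz(t,p,0).round(0) for p in((213,232),(452,203))],[onz(t,p,555).round(0) for p in((128,147),(553,98),(130,163),(557,107))])
E
```

```text
s [([279, 123, 15, 20, 151], [286.4, 129.9]), ([280, 144, 23, 15, 189], [292.2, 152.3]), ([0, 280, 15, 29, 246], [5.0, 297.1]), ([0, 310, 21, 30, 378], [8.3, 324.0]), ([233, 333, 60, 56, 2248], [264.8, 360.5])]
t []
[array([633., 271.,   0.]), array([ 715., -286.,    0.])] [array([637., 279., 555.]), array([ 720., -294.,  555.]), array([615., 274., 555.]), array([ 707., -299.,  555.])]
```

View pics/c1.png

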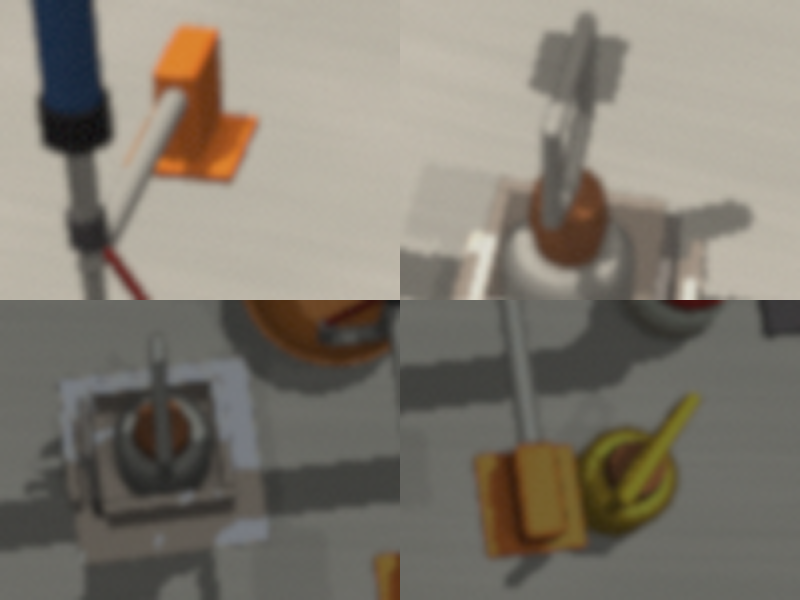

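Run:
```python
from h import *
s=snapshot("scene");t=snapshot("top")
r=lambda x:np.round(x,1)
T=lambda p:(275+p[0]/4,200+(p[1]-300)/4) if p[0]<400 else (350+(p[0]-400)/4,225+(p[1]-300)/4)
S=lambda p:(240+p[0]/4,115+p[1]/4) if p[0]<400 else (295+(p[0]-400)/4,255+p[1]/4)
x,e=tri([s,t],[S((187,52)),T((543,492))]);print("handle top",r(x),r(e))
print("handle top@340",r(onz(s,S((187,52)),340)),r(onz(t,T((543,492)),340)))
print("flange@300",r(onz(t,T((532,501)),300)))
for n,ps in(("far",((587,20),(157,342))),("near",((553,112),(163,478)))):
    print(n,r(onz(s,S(ps[0]),172)),r(onz(t,T(ps[1]),172)))
print("bar",r(onz(t,T((510,310)),320)),r(onz(t,T((526,440)),320)))
print("gatehinge/collar scene",r(onz(s,S((87,215)),332)), "rod collar", S((75,120)))
g=[onz(t,p,0) for p in ((213,232),(452,203))]
print(r(sense()["tool_pos"]))
print("foot holder",[r(onz(t,T(p),10)) for p in((60,380),(245,360),(268,540),(85,560))])
```

```text
handle top [503.5 -91.2 333. ] [0.6 0.6]
handle top@340 [515.2 -85.2 340. ] [502.8 -91.  340. ]
flange@300 [503.9 -90.8 300. ]
far [596.7  31.3 172. ] [648.3  34.  172. ]
near [647.8  34.5 172. ] [578.6  29.3 172. ]
bar [584.5 -79.  320. ] [527.7 -86.  320. ]
gatehinge/collar scene [618.9 -79.6 332. ] rod collar (258.75, 145.0)
[192.  568.4 404.3]
foot holder [array([663.7,  92.4,  10. ]), array([678. , -14.5,  10. ]), array([572.8, -29.3,  10. ]), array([559. ,  74.7,  10. ])]
```

Candidates for the stamp in the scene picture are the steel one in the white holder (337,310), yellow (247,260), teal (415,255), and purple (326,390) and (400,430). The crop confirms that the steel one is in the holder.

The handle top is at about (503,-91). The gantry yaw is about 8.4° and the trolley about -58 mm. The bail is about 105 mm to +y of the rod. The gantry feet and the handle position agree on this.

```bash
python3 -m jog '0 0 -0.52 0 0 -0.151 -1; 0 0 -0.52 0 0 -0.151 -1; 0 0 -0.52 0 0 -0.15 -1; -0.17 -0.58 0 0 0 0 -1; -0.17 -0.58 0 0 0 0 -1' 60
python3 -m jog '-0.17 -0.58 0 0 0 0 -1; -0.17 -0.58 0 0 0 0 -1; -0.17 -0.58 0 0 0 0 -1; -0.17 -0.58 0 0 0 0 -1; -0.17 -0.58 0 0 0 0 -1'
```

```text
time: 0.92
tool_pos: [243.1, 457.9, 561.3]
tcp_rot: [180.0, 0.1, -171.5]
ft_force: [0.9, -0.5, -0.2]
finger_gap: 85.3
grip_force: 0.0
time: 1.55
tool_pos: [369.6, 182.5, 560.9]
tcp_rot: [180.0, 0.1, -171.5]
ft_force: [1.7, 1.1, -0.2]
finger_gap: 85.7
grip_force: 0.0
```

```bash
python3 -m jog '-0.185 -0.58 0 0 0 0 -1; -0.185 -0.58 0 0 0 0 -1; -0.185 -0.58 0 0 0 0 -1; -0.185 -0.58 0 0 0 0 -1; -0.185 -0.58 0 0 0 0 -1'
python3 -m jog '0 0 0 0 0 0 -1; 0 0 0 0 0 0 -1'
python3 - <<'E'
from h import *
s=snapshot("scene");t=snapshot("top")
out=np.zeros((600,800,3),np.uint8)
out[:,:400]=crop(s,240,60,100,150,4);out[:,400:]=crop(t,330,185,100,150,4)
cv2.imwrite("pics/c2.png",out);print(sense()["tool_pos"],sense()["ft_force"])
E
```

```text
time: 2.17
tool_pos: [504.0, -91.0, 560.9]
tcp_rot: [-180.0, 0.0, -171.6]
ft_force: [0.9, 0.5, 0.1]
finger_gap: 85.3
grip_force: 0.0
time: 2.42
tool_pos: [503.5, -89.0, 560.5]
tcp_rot: [180.0, -0.0, -171.6]
ft_force: [0.0, 0.1, -1.1]
finger_gap: 85.6
grip_force: 0.0
[503.2494266  -87.9352873  561.14055759] [0.13755969 0.80497792 0.13045922]
```

View pics/c2.png

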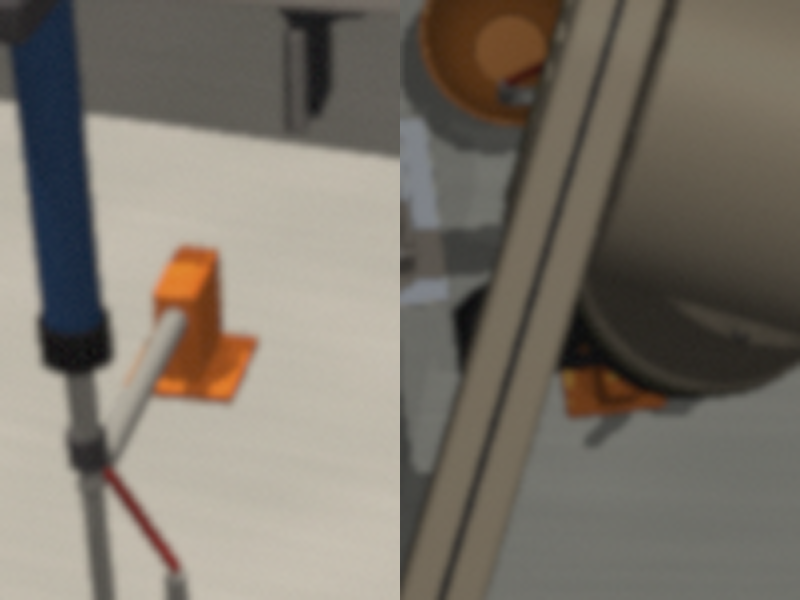

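Picture: the open right finger is at scene (318,75), above and to the +y side of the handle at (287,128). It is centred as computed. Next I descend and grip.

```bash
python3 -m jog '0 -0.02 0.3 0 0 0 -1; 0 0 0.3 0 0 0 -1; 0 0 0.2 0 0 0 -1; 0 0 0 0 0 0 -1; 0 0 0 0 0 0 1' 80
python3 -m jog '0 0 0 0 0 0 1; 0 0 0 0 0 0 1; 0 0 0 0 0 0 1; 0 0 0 0 0 0 1' 80
```

```text
time: 3.15
tool_pos: [503.9, -90.5, 482.2]
tcp_rot: [-180.0, 0.1, -171.5]
ft_force: [0.1, 0.3, 0.7]
finger_gap: 69.8
grip_force: 0.0
time: 3.65
tool_pos: [503.9, -91.0, 481.5]
tcp_rot: [-180.0, 0.1, -171.6]
ft_force: [0.2, -0.6, 5.2]
finger_gap: 17.0
grip_force: 78.0
```

```bash
python3 -m jog '0 0.1 0 0 0 0 1; 0 0.1 0 0 0 0 1; 0 0.1 0 0 0 0 1; 0 0.1 0 0 0 0 1; 0 0 0 0 0 0 1'
python3 -m jog '0 0 0.2 0 0 0 1; 0 0 0.2 0 0 0 1; 0 0 0.2 0 0 0 1; 0 0 0.2 0 0 0 1; 0 0 0.2 0 0 0 1'
python3 -m jog '0 0 0.2 0 0 0 1; 0 0 0.2 0 0 0 1; 0 0 0 0 0 0 1; 0 0 0 0 0 0 1'
python3 - <<'E'
from h import *
s=snapshot("scene")
cv2.imwrite("pics/c3.png",crop(s,230,180,160,120,5))
o=sense();print(o["tool_pos"],o["ft_force"])
E
```

```text
time: 4.28
tool_pos: [498.0, -50.6, 481.5]
tcp_rot: [-180.0, 0.1, -171.5]
ft_force: [0.3, 1.3, 6.3]
finger_gap: 16.6
grip_force: 78.7
time: 4.9
tool_pos: [498.1, -51.3, 381.5]
tcp_rot: [-180.0, 0.1, -171.5]
ft_force: [-1.8, 0.3, 10.7]
finger_gap: 16.9
grip_force: 79.4
time: 5.4
tool_pos: [498.2, -51.3, 341.8]
tcp_rot: [-180.0, 0.1, -171.5]
ft_force: [-2.5, 0.5, 10.6]
finger_gap: 17.1
grip_force: 79.4
[498.21278032 -51.30399195 341.86499833] [-1.42112199  0.37252004 10.51469244]
```

View pics/c3.png

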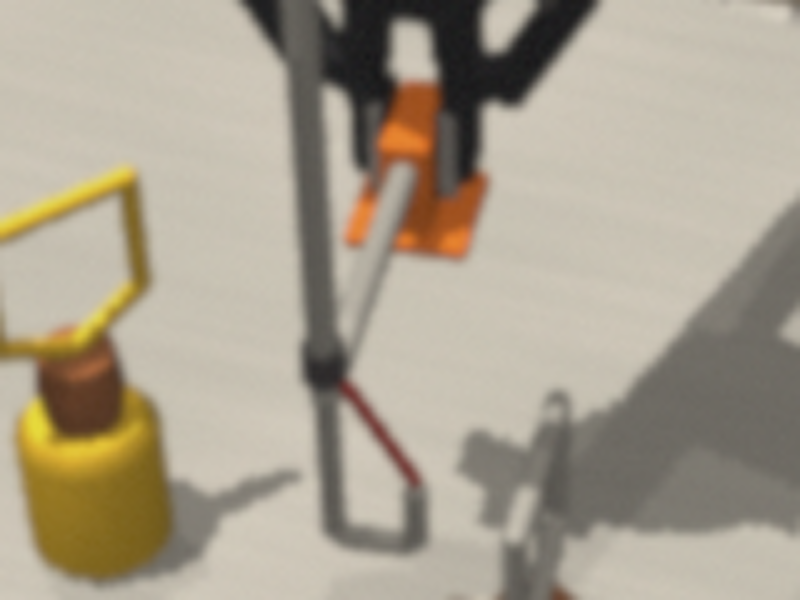

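Picture: the hook is down with its gate closed. The tip top is at crop (415,487) and the bail bar runs from (520,525) to (557,400), to the right of the tip and clear of it. Next I check heights and the gap by casting rays onto the hook's plane.

Run:
```python
from h import *
s=snapshot("scene");o=sense()
gx=np.array([.989,.146,0]);gy=np.array([-.146,.989,0]);rod=np.r_[o["tool_pos"][:2],0]+130*gx
C=lambda p:(230+p[0]/5,180+p[1]/5)
for n,p in(("tip top",(417,487)),("hinge",(340,380)),("floor L bottom",(335,535)),("tip bottom",(420,548)),("shank mid",(328,450)),("bail near top",(520,525)),("bail far top",(557,400))):
    a,v=ray(s,C(p));k=(rod-a)@gx/(v@gx);X=a+k*v
    if 'bail' in n: X=onz(s,C(p),172)
    print(n,np.round([(X-rod)@gx,(X-rod)@gy,X[2]],1))
```

```text
tip top [ -0.   25.7 146. ]
hinge [ -0.    2.6 188.6]
floor L bottom [  0.   -2.2 118.5]
tip bottom [ -0.   26.  117.9]
shank mid [  0.   -2.7 157.4]
bail near top [ 34.4  64.8 172. ]
bail far top [-20.4  66.8 172. ]
```

```bash
python3 -m jog '0 0.1 0 0 0 0 1; 0 0.1 0 0 0 0 1; 0 0.1 0 0 0 0 1; 0 0.08 0 0 0 0 1; 0 0 0 0 0 0 1' | egrep 'pos|ft'
python3 -m jog '0 0.02 0 0 0 0 1; 0 0.02 0 0 0 0 1; 0 0.02 0 0 0 0 1; 0 0.02 0 0 0 0 1; 0 0.02 0 0 0 0 1'| egrep 'pos|ft'
python3 -m jog '0 0.02 0 0 0 0 1; 0 0.02 0 0 0 0 1; 0 0.02 0 0 0 0 1; 0 0.02 0 0 0 0 1; 0 0.02 0 0 0 0 1'| egrep 'pos|ft'
```

```text
tool_pos: [492.7, -13.3, 342.1]
ft_force: [-2.0, 0.6, 10.6]
tool_pos: [491.3, -4.1, 342.2]
ft_force: [-1.0, -1.9, 10.8]
tool_pos: [489.9, 5.8, 342.2]
ft_force: [-2.2, -2.5, 11.4]
```

```bash
for i in 1; do python3 -m jog '0 0.01 0 0 0 0 1; 0 0.01 0 0 0 0 1; 0 0.01 0 0 0 0 1; 0 0.01 0 0 0 0 1'| egrep 'pos|ft'; done
python3 -m jog '0 0.01 0 0 0 0 1; 0 0.01 0 0 0 0 1; 0 0.01 0 0 0 0 1; 0 0.01 0 0 0 0 1'| egrep 'pos|ft'
```

```text
tool_pos: [489.3, 9.8, 342.2]
ft_force: [-2.3, -1.8, 10.1]
tool_pos: [488.7, 13.7, 342.2]
ft_force: [-1.3, -1.2, 10.8]
```

```bash
python3 -m jog '0 0.01 0 0 0 0 1; 0 0.01 0 0 0 0 1; 0 0.01 0 0 0 0 1; 0 0.01 0 0 0 0 1'| egrep 'pos|ft'
python3 -m jog '0 0.01 0 0 0 0 1; 0 0.01 0 0 0 0 1; 0 0.01 0 0 0 0 1'| egrep 'pos|ft'
```

```text
tool_pos: [488.2, 17.7, 342.2]
ft_force: [-0.6, -1.1, 9.7]
tool_pos: [487.7, 20.5, 342.2]
ft_force: [0.3, -1.9, 10.5]
```

Run:
```python
from h import *
s=snapshot("scene")
cv2.imwrite("pics/c4.png",crop(s,280,200,120,90,6));print(sense()["ft_force"])
```

```text
[-0.73367873 -1.49173508 10.66336328]
```

View pics/c4.png

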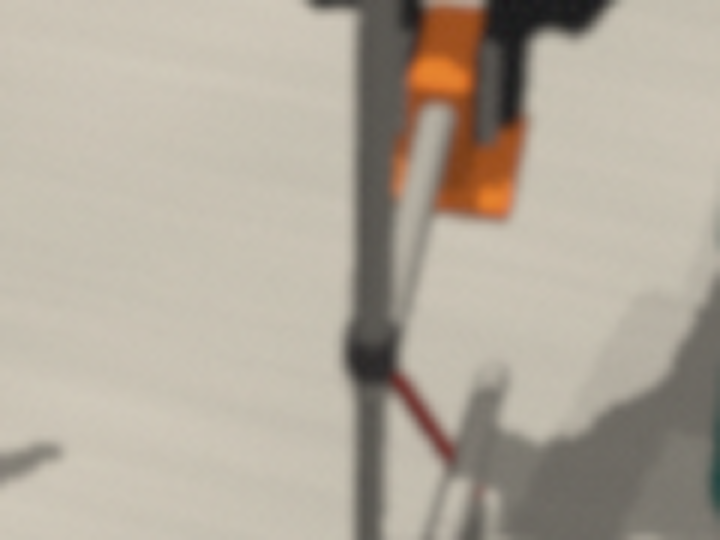

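Picture: the bail bar, from (455,485) to (490,375), lies against the still slanted gate above the tip, and the stamp is leaning. I keep pushing gently.

```bash
python3 -m jog '0 0.01 0 0 0 0 1; 0 0.01 0 0 0 0 1; 0 0.01 0 0 0 0 1; 0 0 0 0 0 0 1'| egrep 'pos|ft'
python3 -m jog '0 0.01 0 0 0 0 1; 0 0.01 0 0 0 0 1; 0 0.01 0 0 0 0 1; 0 0 0 0 0 0 1'| egrep 'pos|ft'
```

```text
tool_pos: [487.3, 23.6, 342.1]
ft_force: [0.0, -1.8, 9.6]
tool_pos: [486.9, 26.6, 342.1]
ft_force: [-0.0, -2.0, 9.4]
```

```bash
python3 -m jog '0 0.01 0 0 0 0 1; 0 0.01 0 0 0 0 1; 0 0.01 0 0 0 0 1; 0 0 0 0 0 0 1'| egrep 'pos|ft'
python3 -m jog '0 0.01 0 0 0 0 1; 0 0.01 0 0 0 0 1; 0 0.01 0 0 0 0 1; 0 0 0 0 0 0 1'| egrep 'pos|ft'
```

```text
tool_pos: [486.5, 29.6, 342.1]
ft_force: [0.7, -1.7, 9.3]
tool_pos: [486.0, 32.5, 342.1]
ft_force: [0.3, -2.5, 9.1]
```

```bash
python3 -m jog '0 0.01 0 0 0 0 1; 0 0.01 0 0 0 0 1; 0 0.01 0 0 0 0 1; 0 0 0 0 0 0 1'| egrep 'pos|ft'
python3 -m jog '0 0.01 0 0 0 0 1; 0 0.01 0 0 0 0 1; 0 0 0 0 0 0 1'| egrep 'pos|ft'
```

```text
tool_pos: [485.6, 35.2, 342.4]
ft_force: [-0.2, -3.7, 11.1]
tool_pos: [485.4, 37.1, 342.4]
ft_force: [-0.8, -3.6, 10.8]
```

```bash
python3 -m jog '0 0.01 0 0 0 0 1; 0 0 0 0 0 0 1'| egrep 'pos|ft'
python3 -m jog '0 0.01 0 0 0 0 1; 0 0 0 0 0 0 1'| egrep 'pos|ft'
```

```text
tool_pos: [485.2, 38.1, 342.4]
ft_force: [-0.2, -4.2, 11.5]
tool_pos: [485.1, 39.0, 342.5]
ft_force: [0.1, -3.6, 11.6]
```

```bash
python3 -m jog '0 0.01 0 0 0 0 1; 0 0 0 0 0 0 1'| egrep 'pos|ft'
```

```text
tool_pos: [484.9, 40.0, 342.5]
ft_force: [-0.2, -4.3, 11.4]
```

```bash
python3 -m jog '0 0.01 0 0 0 0 1; 0 0 0 0 0 0 1'| egrep 'pos|ft'
python3 -m jog '0 0.01 0 0 0 0 1; 0 0 0 0 0 0 1'| egrep 'pos|ft'
```

```text
tool_pos: [484.8, 41.0, 342.5]
ft_force: [-0.6, -5.5, 11.1]
tool_pos: [484.7, 42.0, 342.5]
ft_force: [-1.3, -4.4, 12.3]
```

```bash
python3 -m jog '0 0.01 0 0 0 0 1; 0 0 0 0 0 0 1'| egrep 'pos|ft'
```

```text
tool_pos: [484.5, 42.9, 342.6]
ft_force: [-1.5, -5.3, 12.3]
```

```bash
python3 -m jog '0 0.008 0 0 0 0 1; 0 0 0 0 0 0 1'| egrep 'pos|ft'
```

```text
tool_pos: [484.4, 43.7, 342.6]
ft_force: [-0.9, -6.2, 12.3]
```

```bash
python3 -m jog '0 0.008 0 0 0 0 1; 0 0 0 0 0 0 1'| egrep 'pos|ft'
```

```text
tool_pos: [484.3, 44.5, 342.6]
ft_force: [-1.3, -6.7, 12.5]
```

```bash
python3 -m jog '0 0.008 0 0 0 0 1; 0 0 0 0 0 0 1'| egrep 'pos|ft'
```

```text
tool_pos: [484.2, 45.2, 342.6]
ft_force: [-1.7, -5.8, 12.2]
```

Run:
```python
from h import *
s=snapshot("scene")
cv2.imwrite("pics/c5.png",crop(s,300,210,100,75,8));print(sense()["ft_force"],sense()["time"])
```

```text
[-1.42190635 -5.75341093 13.6048277 ] 14.475
```

View pics/c5.png

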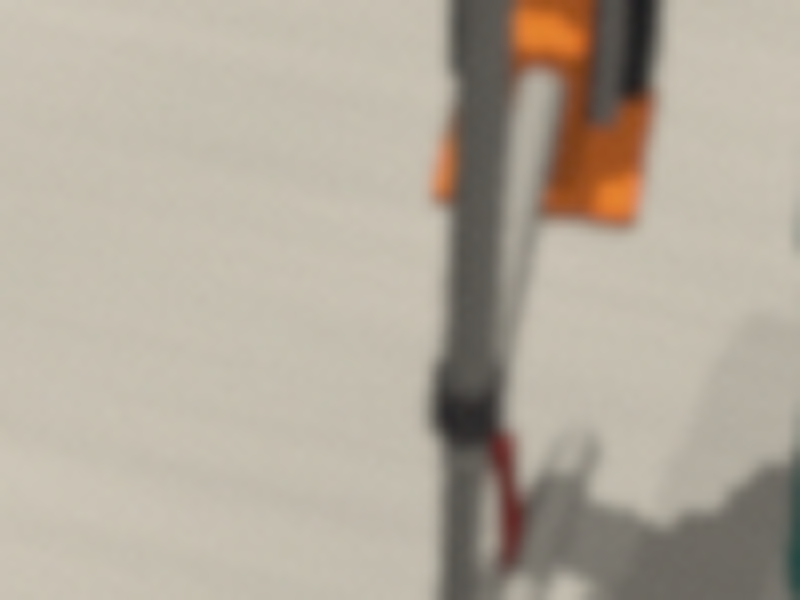

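Picture: the gate, from (497,440) to (510,565), is almost vertical with the bar against it. It isn't at its stop yet.

```bash
python3 -m jog '0 0.008 0 0 0 0 1; 0 0 0 0 0 0 1'| egrep 'pos|ft'
```

```text
tool_pos: [484.1, 46.0, 342.7]
ft_force: [-1.4, -6.1, 12.7]
```

```bash
python3 -m jog '0 0.008 0 0 0 0 1; 0 0 0 0 0 0 1'| egrep 'pos|ft'
```

```text
tool_pos: [483.9, 46.8, 342.7]
ft_force: [-1.7, -6.7, 13.6]
```

```bash
python3 -m jog '0 0.008 0 0 0 0 1; 0 0 0 0 0 0 1'| egrep 'pos|ft'
```

```text
tool_pos: [483.8, 47.6, 342.7]
ft_force: [-1.5, -6.9, 13.4]
```

```bash
python3 -m jog '0 0.006 0 0 0 0 1; 0 0 0 0 0 0 1'| egrep 'pos|ft'
```

```text
tool_pos: [483.7, 48.2, 342.8]
ft_force: [-1.3, -6.0, 14.7]
```

```bash
python3 -m jog '0 0.006 0 0 0 0 1; 0 0 0 0 0 0 1'| egrep 'pos|ft'
```

```text
tool_pos: [483.7, 48.7, 342.8]
ft_force: [-2.0, -7.8, 14.2]
```

```bash
python3 -m jog '0 0.006 0 0 0 0 1; 0 0 0 0 0 0 1'| egrep 'pos|ft'
```

```text
tool_pos: [483.6, 49.1, 342.8]
ft_force: [-1.1, -8.2, 14.3]
```

Force is climbing while the travel per step shrinks, so the gate is at its stop at about 8 N. I raise in small steps.

```bash
python3 -m jog '0 0 -0.03 0 0 0 1; 0 0 -0.03 0 0 0 1; 0 0 -0.03 0 0 0 1; 0 0 0 0 0 0 1'| egrep 'pos|ft'
```

```text
tool_pos: [483.6, 49.2, 351.7]
ft_force: [-2.0, -7.4, 12.9]
```

```bash
python3 -m jog '0 0 -0.03 0 0 0 1; 0 0 -0.03 0 0 0 1; 0 0 -0.03 0 0 0 1; 0 0 0 0 0 0 1'| egrep 'pos|ft'
```

```text
tool_pos: [483.6, 49.3, 360.8]
ft_force: [-2.6, -6.4, 15.5]
```

```bash
python3 -m jog '0 0 -0.03 0 0 0 1; 0 0 -0.03 0 0 0 1; 0 0 0 0 0 0 1'| egrep 'pos|ft'
```

```text
tool_pos: [483.5, 49.9, 366.6]
ft_force: [0.4, -0.8, 10.3]
```

```bash
python3 -m jog '0 0 -0.03 0 0 0 1; 0 0 -0.03 0 0 0 1; 0 0 0 0 0 0 1'| egrep 'pos|ft'
```

```text
tool_pos: [483.4, 50.1, 372.5]
ft_force: [0.0, -1.1, 10.0]
```

```bash
python3 -m jog '0 0 0 0 0 0 1'| egrep 'pos|ft'
python3 - <<'E'
from h import *
s=snapshot("scene")
cv2.imwrite("pics/c6.png",crop(s,290,210,100,75,8));o=sense();print(o["wrist_torque"],o["time"])
E
```

```text
tool_pos: [483.4, 50.0, 372.4]
ft_force: [-0.8, -0.9, 10.3]
[ 0.0009463   0.22116037 -0.26963667] 17.9
```

View pics/c6.png

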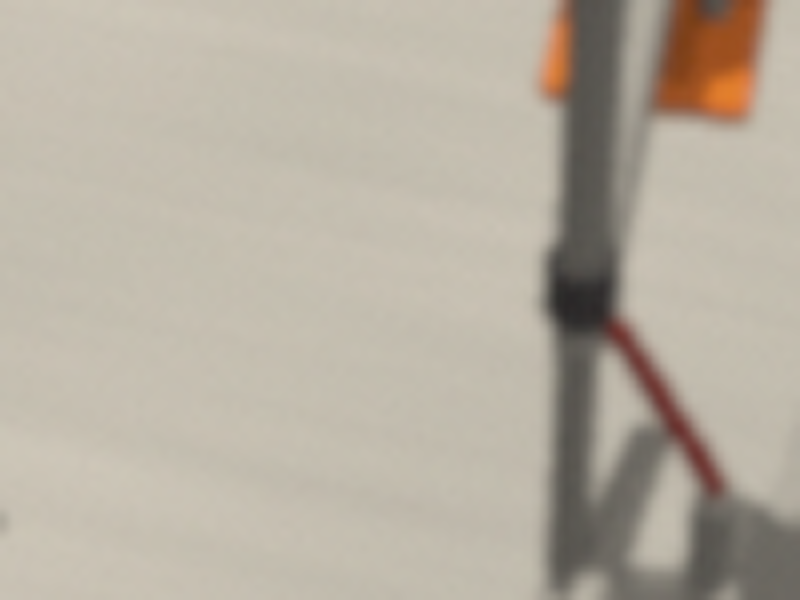

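Picture: the gate has snapped shut, from (615,325) to (715,490), and the bail bar lies between the shank and the tip. The lateral force has dropped. Next I bring the stamp back upright along gantry -y, about 45 mm, then lift.

```bash
python3 -m jog '0 -0.03 0 0 0 0 1; 0 -0.03 0 0 0 0 1; 0 -0.03 0 0 0 0 1; 0 -0.03 0 0 0 0 1; 0 0 0 0 0 0 1'| egrep 'pos|ft'
```

```text
tool_pos: [485.2, 38.1, 372.3]
ft_force: [0.7, -1.1, 10.0]
```

```bash
python3 -m jog '0 -0.03 0 0 0 0 1; 0 -0.03 0 0 0 0 1; 0 -0.03 0 0 0 0 1; 0 -0.03 0 0 0 0 1; 0 0 0 0 0 0 1'| egrep 'pos|ft'
```

```text
tool_pos: [486.9, 26.2, 372.3]
ft_force: [0.3, -1.0, 9.7]
```

```bash
python3 -m jog '0 -0.03 0 0 0 0 1; 0 -0.03 0 0 0 0 1; 0 -0.03 0 0 0 0 1; 0 -0.03 0 0 0 0 1; 0 0 0 0 0 0 1'| egrep 'pos|ft'
```

```text
tool_pos: [488.6, 14.3, 372.2]
ft_force: [-0.4, -0.6, 10.1]
```

```bash
python3 -m jog '0 -0.02 0 0 0 0 1; 0 -0.02 0 0 0 0 1; 0 -0.02 0 0 0 0 1; 0 0 0 0 0 0 1'| egrep 'pos|ft'
```

```text
tool_pos: [489.5, 8.5, 372.2]
ft_force: [-1.2, -0.4, 10.7]
```

```bash
python3 -m jog '0 -0.02 0 0 0 0 1; 0 -0.02 0 0 0 0 1; 0 -0.01 0 0 0 0 1; 0 0 0 0 0 0 1'| egrep 'pos|ft'
```

```text
tool_pos: [490.2, 3.6, 372.2]
ft_force: [-0.6, -0.2, 10.1]
```

```bash
python3 -m jog '0 0 -0.03 0 0 0 1; 0 0 -0.03 0 0 0 1; 0 0 0 0 0 0 1'| egrep 'pos|ft'
python3 - <<'E'
from h import *
s=snapshot("scene")
cv2.imwrite("pics/c7.png",crop(s,270,210,120,150,4));print(sense()["time"])
E
```

```text
tool_pos: [490.2, 3.6, 378.0]
ft_force: [0.9, -0.8, 7.5]
21.2
```

View pics/c7.png

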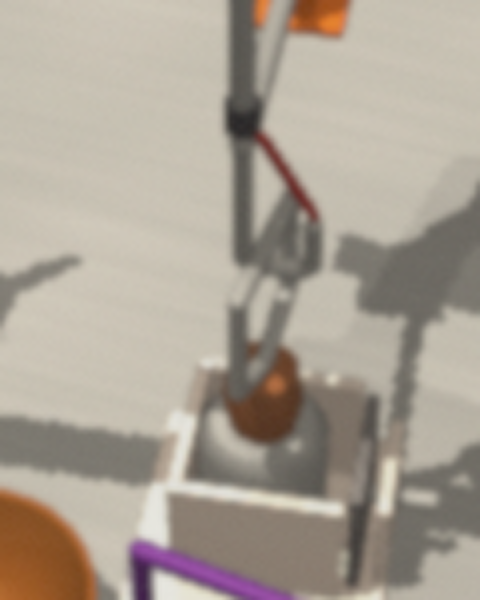

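Picture: the stamp stands upright in the holder with its bail in the closed hook, and the hook is starting to carry its weight. I lift slowly.

```bash
python3 -m jog '0 0 -0.04 0 0 0 1; 0 0 -0.04 0 0 0 1; 0 0 -0.04 0 0 0 1; 0 0 -0.04 0 0 0 1; 0 0 0 0 0 0 1'| egrep 'pos|ft'
```

```text
tool_pos: [490.2, 3.6, 393.9]
ft_force: [1.1, 0.3, 5.9]
```

```bash
python3 -m jog '0 0 -0.04 0 0 0 1; 0 0 -0.04 0 0 0 1; 0 0 -0.04 0 0 0 1; 0 0 -0.04 0 0 0 1; 0 0 0 0 0 0 1'| egrep 'pos|ft'
```

```text
tool_pos: [490.2, 3.7, 409.8]
ft_force: [4.5, -0.4, 6.0]
```

```bash
python3 -m jog '0 0 -0.04 0 0 0 1; 0 0 -0.04 0 0 0 1; 0 0 -0.04 0 0 0 1; 0 0 -0.04 0 0 0 1; 0 0 0 0 0 0 1'| egrep 'pos|ft'
```

```text
tool_pos: [490.2, 3.7, 425.7]
ft_force: [6.2, 0.6, 4.8]
```

```bash
python3 -m jog '-0.005 0 -0.04 0 0 0 1; 0 0 -0.04 0 0 0 1; 0 0 0 0 0 0 1'| egrep 'pos|ft'
```

```text
tool_pos: [490.4, 3.7, 433.5]
ft_force: [3.5, -0.2, 4.7]
```

```bash
python3 -m jog '0 0 -0.04 0 0 0 1; 0 0 -0.04 0 0 0 1; 0 0 -0.04 0 0 0 1; 0 0 -0.04 0 0 0 1; 0 0 0 0 0 0 1'| egrep 'pos|rot|ft'
```

```text
tool_pos: [490.4, 3.8, 449.3]
tcp_rot: [-180.0, 0.1, -171.5]
ft_force: [5.3, 0.2, 3.2]
```

```bash
python3 -m jog '0 0 -0.03 0 0 0 1; 0 0 -0.03 0 0 0 1; 0 0 -0.03 0 0 0 1; 0 0 0 0 0 0 1'| egrep 'pos|ft'
```

```text
tool_pos: [490.4, 3.8, 458.0]
ft_force: [6.0, 0.2, 4.1]
```

```bash
python3 -m jog '-0.005 0 -0.03 0 0 0 1; 0 0 -0.03 0 0 0 1; 0 0 -0.03 0 0 0 1; 0 0 -0.03 0 0 0 1; 0 0 -0.03 0 0 0 1'| egrep 'pos|ft'
```

```text
tool_pos: [490.6, 3.8, 472.7]
ft_force: [0.8, -1.9, 2.8]
```

```bash
python3 -m jog '0 0 -0.02 0 0 0 1; 0 0 -0.02 0 0 0 1; 0 0 -0.015 0 0 0 1; 0 0 0 0 0 0 1; 0 0 0 0 0 0 1'| egrep 'pos|ft'
```

```text
tool_pos: [490.6, 3.8, 478.1]
ft_force: [-2.4, -1.5, 2.9]
```

```bash
python3 -m jog '0 0 -0.01 0 0 0 1; 0 0 -0.01 0 0 0 1; 0 0 0 0 0 0 1; 0 0 0 0 0 0 1'| egrep 'pos|ft'
```

```text
tool_pos: [490.6, 3.8, 480.1]
ft_force: [-4.5, -0.6, 4.1]
```

```bash
python3 -m jog '0 0 -0.01 0 0 0 1; 0 0 0 0 0 0 1; 0 0 0 0 0 0 1'| egrep 'pos|ft'
```

```text
tool_pos: [490.6, 3.8, 481.2]
ft_force: [-4.6, -2.3, 3.4]
```

```bash
python3 -m jog '0 0 -0.01 0 0 0 1; 0 0 0 0 0 0 1; 0 0 0 0 0 0 1; 0 0 0 0 0 0 1'| egrep 'time|pos|ft'
```

```text
time: 27.2
tool_pos: [490.7, 3.9, 481.6]
ft_force: [-2.9, -1.1, -4.1]
```

At the top stop: z stops moving and the force reverses. I let it settle, then release.

```bash
python3 -m jog '0 0 0.003 0 0 0 1; 0 0 0 0 0 0 1; 0 0 0 0 0 0 1; 0 0 0 0 0 0 1; 0 0 0 0 0 0 1'| egrep 'ft'
python3 -m jog '0 0 0 0 0 0 0.4; 0 0 0 0 0 0 0.2; 0 0 0 0 0 0 -0.2; 0 0 0 0 0 0 -0.6; 0 0 0 0 0 0 -1'
python3 -m jog '0 0 0 0 0 0 -1; 0 0 0 0 0 0 -1; 0 0 0 0 0 0 -1; 0 0 -0.1 0 0 0 -1; 0 0 -0.2 0 0 0 -1'
python3 -m jog '0 0 -0.3 0 0 0 -1; 0 0 -0.3 0 0 0 -1; 0 0 0 0 0 0 -1; 0 0 0 0 0 0 -1; 0 0 0 0 0 0 -1'
python3 - <<'E'
from h import *
s=snapshot("scene");cv2.imwrite("pics/c8.png",crop(s,200,60,200,150,4))
E
```

```text
ft_force: [-4.1, -1.6, -6.4]
time: 28.45
tool_pos: [490.8, 3.8, 482.0]
tcp_rot: [-180.0, 0.0, -171.5]
ft_force: [-0.3, 0.1, -0.3]
finger_gap: 83.3
grip_force: 0.0
time: 29.08
tool_pos: [490.6, 3.9, 512.4]
tcp_rot: [180.0, -0.1, -171.5]
ft_force: [0.7, 0.3, -0.3]
finger_gap: 85.2
grip_force: 0.0
time: 29.7
tool_pos: [490.7, 3.8, 571.0]
tcp_rot: [180.0, -0.1, -171.5]
ft_force: [-0.1, 0.6, 0.3]
finger_gap: 85.2
grip_force: 0.0
```

View pics/c8.png

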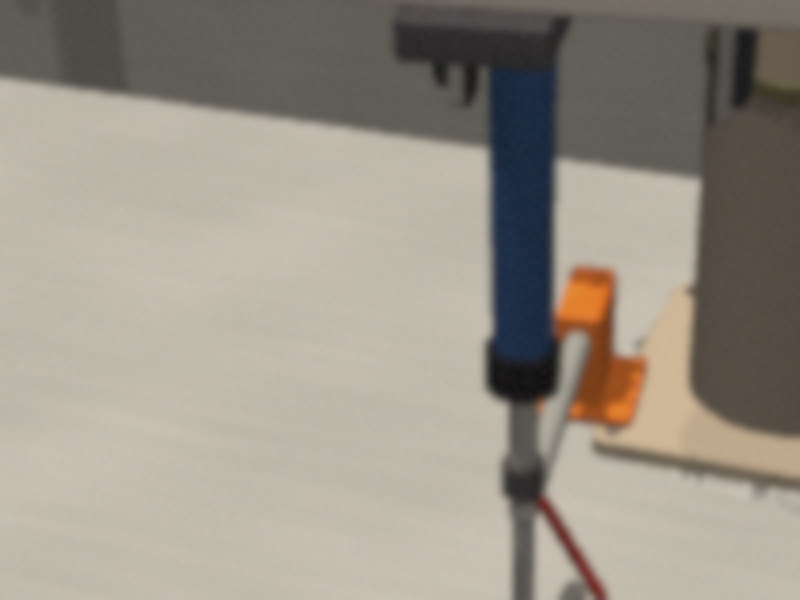

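Picture: the hook is at home with its gate shut, the bail shows just behind the gate at (570,590), and the fingers are clear above the handle. My picture allowance is used up, so I check for swing by frame differences.

```bash
cat > q.py <<'E'
from h import *
F=[]
for i in range(12):
    F.append(snapshot("scene")["img"][190:330,310:400].astype(float))
F=[cv2.GaussianBlur(f,(0,0),1.5) for f in F]
print([round(float(np.abs(f-F[0]).max()),1) for f in F[1:]],sense()["time"])
m=F[0];print("holder-well dark? ",m.shape)
E
python3 q.py; python3 -m jog '0 0 0 0 0 0 -1; 0 0 0 0 0 0 -1; 0 0 0 0 0 0 -1; 0 0 0 0 0 0 -1; 0 0 0 0 0 0 -1'|grep time
python3 -m jog '0 0 0 0 0 0 -1; 0 0 0 0 0 0 -1; 0 0 0 0 0 0 -1; 0 0 0 0 0 0 -1; 0 0 0 0 0 0 -1'|grep time
python3 -m jog '0 0 0 0 0 0 -1; 0 0 0 0 0 0 -1; 0 0 0 0 0 0 -1; 0 0 0 0 0 0 -1; 0 0 0 0 0 0 -1'|grep time
python3 q.py
```

```text
[0.8, 1.0, 3.6, 3.6, 3.4, 3.5, 3.4, 3.4, 3.4, 3.5, 3.5] 30.35
holder-well dark?  (140, 90, 3)
time: 30.98
time: 31.6
time: 32.22
[0.9, 0.9, 1.1, 0.9, 1.0, 0.9, 1.0, 0.9, 0.8, 0.9, 0.8] 32.825
holder-well dark?  (140, 90, 3)
```

Run:
```python
from h import *
s=snapshot("scene");rod=np.array([490.6+130*.989,3.8+130*.146]);b=rod+13*np.array([-.146,.989])
print("expect hung knob",proj(s,[*b,192]),"in holder",proj(s,[*b,88]))
hsv=cv2.cvtColor(s["img"],cv2.COLOR_RGB2HSV);m=cv2.inRange(hsv,(3,90,50),(16,230,200));N,l,st,ce=cv2.connectedComponentsWithStats(m)
print([(st[i].tolist(),ce[i].round().tolist()) for i in range(1,N) if st[i,4]>80])
```

```text
expect hung knob [340.46708356 260.0084368 ] in holder [339.71536915 305.72502812]
[([0, 92, 20, 18, 228], [7.0, 99.0]), ([338, 127, 24, 40, 416], [350.0, 149.0]), ([0, 161, 48, 44, 731], [22.0, 181.0]), ([409, 247, 17, 17, 235], [417.0, 255.0]), ([237, 248, 17, 19, 223], [246.0, 258.0]), ([326, 251, 20, 25, 327], [337.0, 265.0]), ([0, 269, 116, 120, 2400], [33.0, 321.0]), ([226, 332, 68, 60, 3181], [260.0, 361.0]), ([315, 381, 22, 23, 339], [325.0, 393.0]), ([390, 413, 23, 24, 338], [402.0, 426.0]), ([628, 471, 12, 9, 96], [633.0, 475.0])]
```

The knob is at (337,265), which matches the expected hung position of (340,260). The stamp is still and clear of the holder.

```bash
python3 -c "
from bench import *
print(hand_in())"
```

```text
the job is handed in; nothing more can be done
None
```

I handed the job in at about 33 s of the 61 s: in the last camera checks the stamp hung still on the closed hook at home, clear of its holder, with the gripper released and clear; no verdict came back.

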